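# Square up the cookbook rack and close its sliding end

## Robot

A 7-joint arm with a two-finger parallel gripper is mounted at the origin on a cart in front of the work surface, level with it; the furniture and walls round the work are solid. World frame = base frame: x ahead of the robot, y to its left, z up, the work surface at z = 0. Lengths are in m, angles in degrees, forces in N, time in s.
With the tool pointing down it reaches from about 0.375 to 0.925 m from the base axis. Payload 3.1 kg.
Tool frame: the origin (TCP) lies at the centre of the arm's flange, where the gripper is bolted on; the fingertips stand 173 mm ahead of it and the grasp point (between the pads) lies 155 mm ahead of it (env.nose_length is the distance from the TCP to the fingertips, in m); z points along the fingers, y is the line along which they close (so a half turn about z gives the same grasp; the last joint's range is limited). The gripper opens to 85 mm and grips with 20 to 120 N. Pads are 22 mm wide; open, the fingers measure 114 mm over their backs; the gripper's body (76 mm by 85 mm) begins 54 mm behind the grasp point. The pads swing forward as they close: fully open they stand 13 mm farther back than shut.
Start: joints at [-72.181, 21.939, 2.515, 91.553, -1.026, 66.532, -2.859], TCP at [0.258, 0.596, 0.405] pointing down, gripper open.
Joint ranges: [-149.38, 149.38], [-23.57, 123.04], [-84.95, 90], [0, 143.3], [-89.99, 269.99], [3.08, 112.72], [-163.45, 163.45]. Speed limits (degrees/s): [159.86, 159.86, 180, 180, 180, 180, 180].

## Interface

Orientations are given as a 3x3 rotation matrix whose columns are the frame's x, y, z axes.
In Python, from workcell import env, cams, workorder, models gives the robot as it stands. The module is installed in compiled form; this text tells all that it offers.
- The arm moves only by the tool move_arm, never from a script. Its argument "commands" is a list of rows, each a list of 3 entries, a list of its own where there are three numbers: the opening, from 0 (shut) to 1 (fully open), then the shift along the tool's x, y, z in m, then the turn about the tool's z in rad. In form: [[hand, [x, y, z], spin], ...]. A call has 1 to 5 rows; each row is the pose to reach, as a shift and turn from the pose commanded when the call began, along the tool's axes at that moment; what a row does not reach only later rows make up. A row lasts 1/10 s, in which the tool goes at most 50 mm and 8.59 degrees, less where a joint would pass 70% of its speed; a pose out of reach is approached as far as the arm can. A call with a gripper value outside its range is refused whole. The fingers move at their own pace and stop on an object; "force" is the grip in N (left out, the last holds). Time passes only in rows, so rows that repeat a pose let the fingers close. It gives the time, the measured TCP pose, the force, the opening and the grip force at its end, in the units of the state.
- env.observe(): the state, without advancing time (a new reading comes with each control period).
- cams.camera(name): name is "scene" or "top" or "wrist"; returns a dict with "image" (400x640x3 uint8, red, green, blue), "z_map" (400x640 float32, m along the optical axis (not along the pixel's ray), 0 where there is no reading), "fx", "fy", "cx", "cy" (pixels), "dist_coeffs" ([k1, k2, p1, p2, k3] as OpenCV has them; the pictures are not rectified), "R" (3x3) and "t" (3): a world point X has camera coordinates R X + t; the wrist camera has in their place "mount" (4x4, takes a point from camera to tool coordinates, whose origin is the TCP and whose axes are the flange's). Camera axes: x right, y down, z forward; pixel columns grow to the right and rows downward; lengths in m; the calibration is good to about 2 mm. A picture is of the moment at which its call begins: read the wrist's pose just before it.
- workorder.sign_off(): hands the job in; it is judged then, once.
Trained networks look in the newest picture that a camera, given by its name, has taken for a name from the list of things; names that differ only in an ending like _2 or _b are one class to them, and where a whole thing is asked for, a point or a joint stands for the part that bears it (a point fixed in the world has none). Each returns a list of dicts, best first, with "confidence" (0 to 1); they miss things now and then, are a little off and sometimes report something else, mostly with a low value. They report only what shows in the picture. A call takes as long as a camera call. They do not tell look-alikes from the thing itself.
- models.search_frame(camera, target): "position" ([column, row] in pixels, amid what is visible of it).
- models.cut_out(camera, target): "region" (400x640 bool, what is visible of it) and "position" ([column, row] in pixels, amid what is visible of it).
The state is a dict: "t": time; "joint_positions": joint angles; "joint_vel": joint speeds; "joint_efforts": joint torques, N m; "tcp_pos": TCP position; "eef_rot": TCP orientation; "wrist_force": force on the tool from outside, world axes, zero at the start; "torque": the same for the moment, N m; "grip_width": finger opening in m; "gripper_force": force on a finger pad.
Only numpy, scipy, OpenCV 4.12 (cv2) and the standard library are available. Lean on these libraries where they do the work, as an engineer would, in place of code of your own. Each camera call takes 0.05 s, during which the arm holds its last target. There are 200 camera calls.

## Task

Tidy the little cookbook rack with the fingertips only, without gripping or lifting anything: while the row is still loose, push the three upright books that stick out back until they touch the steel rods behind them. Then push the rack's sliding end along its rods towards the fixed end until the slumped book stands upright and all four books are snug between the two ends, with no gap left and all of them still back at the rods. Leave the mug, spice jar, garlic and tin where they are.

Things in the scene. Friction and masses are not known exactly. Their poses are not given: they have to be found in the camera images.
- rack: Pale wooden cookbook rack, fixed. Origin: centre of its underside, 3 mm above z = 0. x axis from the open front to the back, y along the row to the fixed end, z up. Base board 150 (x) x 330 (y) mm, top at z = 14 mm; the books stand on it. Fixed end: upright panel, inner face at y = +135 mm, 18 mm thick, x -45 to +75 mm, top at z = 139 mm. Front and top are open.
- rods (a point): Middle of the front of the upper of the two steel rods behind the books (8 mm diameter, along rack y), the books' rear stop: at rack x = +62, y = -10, z = 108 mm; the lower rod is at z = 50 mm. A post 26 (x) x 16 (y) mm, top at z = 131 mm, holds the rods' right end at rack x = +66, y = -156 mm.
- rack_end (a joint): Travel of the rack's sliding end along the rods, in m, growing towards the fixed end (rack +y). At value q its inner face is at rack y = -0.085 + q. It starts between 0 and 0.03, is free to 0.13 without books, and with the four books (106 mm together) the row is snug at 0.114. Friction about 2.5 N, it stays where it is left.
- end_push (a point): Middle of the outer face (the one turned away from the books) of the sliding end, 99 mm above the rack's underside. The sliding end is an upright wooden panel 116 mm deep (rack x -45 to +71 mm), 18 mm thick, top 138 mm above it; the books' side is 18 mm further along rack +y.
- book_tall: Upright hardback, 120 deep (x) x 28 thick (y) x 150 mm high, about 0.34 kg, spine to the front (-x). Origin: centre of its underside; axes like the rack's. Back at the rods when its origin is at rack x = +2 mm; it starts 12 to 40 mm further forward. Friction about 0.4: sliding one takes 1 to 3 N. The three upright books stand side by side, about 2 mm apart, at the fixed end in any order.
- book_middle: Like the tall book but 145 mm high; 120 x 28 x 145 mm, about 0.33 kg, same origin and axes.
- book_short: Like the tall book but 140 mm high; 120 x 28 x 140 mm, about 0.31 kg, same origin and axes.
- book_slumped: Thinner hardback, 120 deep (x) x 22 thick (y) x 140 mm high, about 0.24 kg, between the upright books and the sliding end. At the start it leans about 20 degrees, its top against the last upright book and its foot towards the sliding end, nearly at the rods. Origin: centre of its underside, z axis along its height.
- mug: White mug, 90 mm wide and 96 mm high, with handle, to the left of the rack. Bystander. Origin: underside.
- spice_jar: Glass spice jar with dark cap, 41 mm diameter, 105 mm high, to the right of the rack. Bystander. Origin: underside.
- garlic_bulb: Garlic bulb, about 50 mm, to the right and in front of the rack. Bystander. Origin: underside.
- tin: Small tin, 57 mm diameter, 72 mm high, to the right of the rack. Bystander. Origin: underside.
There are look-alikes about, which are no part of the job. Leave any yellow look-alike of the book_short alone.

How it is judged (in metres and radians):
On the way, in this order (a step that is already met when the one before it is completed fails the run):
1. the three upright books are back at the rods, the row still loose (sliding end not yet within 30 mm of snug) (x of each of book_tall, book_middle, book_short in the frame of rack above -0.004 m and value of joint rack_end below 0.084 m), for 0.2 s.
2. the sliding end has come up to the row (value of joint rack_end above 0.108 m), for 0.2 s.
At the end, for the whole second after the job is handed in: All four books stand upright on the board (within 0.06 rad) and at rest, each within 6 mm of touching the rods, and the sliding end is within 6 mm of the place where the row is snug (joint above 0.108) (value of joint rack_end above 0.108 m and x of each of book_tall, book_middle, book_short, book_slumped in the frame of rack above -0.004 m and angle between each of book_tall, book_middle, book_short, book_slumped's own z axis and vertical below 0.06 rad and linear speed of each of book_tall, book_middle, book_short, book_slumped below 0.02 m/s and z of each of book_tall, book_middle, book_short, book_slumped in the frame of rack below 0.019 m).
It fails at once if a book is lifted (more than 16 mm off the board) (z of any of book_tall, book_middle, book_short, book_slumped in the frame of rack above 0.03 m).
It fails at once if a book is tipped over (angle between any of book_tall, book_middle, book_short's own z axis and vertical above 0.35 rad or angle between book_slumped's own z axis and vertical above 0.6 rad).
It fails at once if the mug, spice jar, garlic or tin is moved by more than 20 mm (distance of any of mug, spice_jar, garlic_bulb, tin from where it was at the start of the episode above 0.02 m).
It also fails if it takes over 64 s, if anything falls off the work surface, if the arm or the gripper's body presses on something with over 40 N, if the wrist force passes 120 N, or if a joint passes its speed limit or range.

## Working session

There is one attempt and no reset: what is moved stays moved. The work goes in short steps, Python scripts to look and compute and a tool call to move; the robot and the scene stay as the last step left them, time stands still between calls to the robot, and variables do not carry over. Pictures are saved under pics/ and viewed, at most 10 in all, crops included, and the job is handed in when it is done.

Besides the shell and the picture viewer there is one more tool, called by a JSON object that holds its "api" and its "payload", one argument or row to a line. move_arm: Moves the arm, as the interface text tells. Its arguments: {"type":"object","properties":{"commands":{"type":"array","items":{"type":"array"}},"force":{"type":"number"}},"required":["commands"]}

```bash
mkdir -p pics
cat > h.py <<'E'
import numpy as np, cv2
from workcell import env, cams, workorder, models
def cloud(c, st=None):
    z=c["z_map"].astype(float); h,w=z.shape
    K=np.array([[c["fx"],0,c["cx"]],[0,c["fy"],c["cy"]],[0,0,1.]])
    u,v=np.meshgrid(np.arange(w),np.arange(h))
    p=cv2.undistortPoints(np.stack([u,v],-1).reshape(-1,1,2).astype(np.float32),K,np.array(c["dist_coeffs"],float)).reshape(h,w,2)
    P=np.dstack([p[...,0]*z,p[...,1]*z,z])
    if "R" in c: W=(P-np.array(c["t"]))@np.array(c["R"])
    else:
        M=np.array(c["mount"]); W=P@M[:3,:3].T+M[:3,3]
        W=W@np.array(st["eef_rot"]).T+np.array(st["tcp_pos"])
    W[z<=0]=np.nan
    return W
E
python3 - <<'E'
from h import *
s=env.observe();print({k:np.round(v,3).tolist() for k,v in s.items()})
for n in ["scene","top"]:
    c=cams.camera(n);cv2.imwrite(f"pics/{n}0.png",c["image"][:,:,::-1]);W=cloud(c);np.save(n+"0.npy",W)
    for t in ["rack","rods","rack_end","end_push","book_tall","book_middle","book_short","book_slumped","mug","spice_jar","garlic_bulb","tin"]:
        for m in models.cut_out(n,t)[:2]:
            r=m["region"];q=W[r];q=q[~np.isnan(q[:,0])]
            print(n,t,round(m["confidence"],2),np.round(m["position"]),r.sum(),np.round(np.percentile(q,[3,50,97],axis=0),3).tolist() if len(q) else None)
E
```

```text
{'t': 0.0, 'joint_positions': [-72.18, 21.995, 2.512, 91.65, -1.024, 66.534, -2.86], 'joint_vel': [0.007, 0.042, 0.0, 0.007, 0.015, -0.059, 0.003], 'joint_efforts': [-0.0, -43.347, 1.025, -24.951, 0.011, 0.012, 0.0], 'tcp_pos': [0.258, 0.596, 0.403], 'eef_rot': [[-0.918, 0.397, -0.001], [0.397, 0.918, -0.003], [-0.0, -0.003, -1.0]], 'wrist_force': [0.403, -0.198, -0.691], 'torque': [0.012, 0.049, 0.026], 'gripper_force': 0.0, 'grip_width': 0.086}
scene rack 0.65 [296. 198.] 1039 [[0.517, 0.017, 0.022], [0.537, 0.024, 0.106], [0.625, 0.053, 0.165]]
scene rack 0.61 [349. 224.] 2707 [[0.534, -0.178, 0.01], [0.613, -0.096, 0.026], [0.696, 0.011, 0.138]]
scene rods 0.64 [349. 218.] 2764 [[0.531, -0.178, 0.009], [0.613, -0.095, 0.025], [0.697, 0.018, 0.138]]
scene rack_end 0.62 [344. 206.] 987 [[0.572, -0.099, 0.025], [0.614, -0.09, 0.085], [0.682, -0.078, 0.14]]
scene end_push 0.64 [346. 203.] 940 [[0.572, -0.099, 0.025], [0.613, -0.091, 0.086], [0.678, -0.082, 0.14]]
scene book_tall 0.75 [295. 197.] 975 [[0.517, 0.017, 0.023], [0.536, 0.024, 0.103], [0.624, 0.051, 0.165]]
scene book_midd
[... 2043 characters left out ...]
43, -0.041, 0.03], [0.596, -0.007, 0.116], [0.658, 0.025, 0.156]]
top book_slumped 0.61 [272. 190.] 357 [[0.503, 0.077, 0.071], [0.548, 0.094, 0.153], [0.613, 0.109, 0.16]]
top mug 0.59 [201. 208.] 685 [[0.43, 0.303, 0.004], [0.479, 0.36, 0.052], [0.515, 0.389, 0.1]]
top spice_jar 0.57 [428. 210.] 219 [[0.549, -0.426, 0.012], [0.563, -0.402, 0.104], [0.586, -0.389, 0.114]]
top spice_jar 0.5 [308. 180.] 784 [[0.543, -0.041, 0.031], [0.597, -0.008, 0.116], [0.657, 0.025, 0.156]]
top garlic_bulb 0.65 [421. 236.] 139 [[0.464, -0.434, 0.021], [0.482, -0.412, 0.037], [0.499, -0.395, 0.05]]
top garlic_bulb 0.38 [331. 182.] 2564 [[0.534, -0.176, 0.008], [0.615, -0.087, 0.019], [0.691, 0.132, 0.144]]
```

```bash
python3 -c "
import cv2
a=cv2.imread('pics/scene0.png');b=cv2.imread('pics/top0.png')
cv2.imwrite('pics/both0.png',cv2.resize(cv2.vconcat([a,b]),(480,600)))"
```

```text
(no output)
```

View pics/scene0.png

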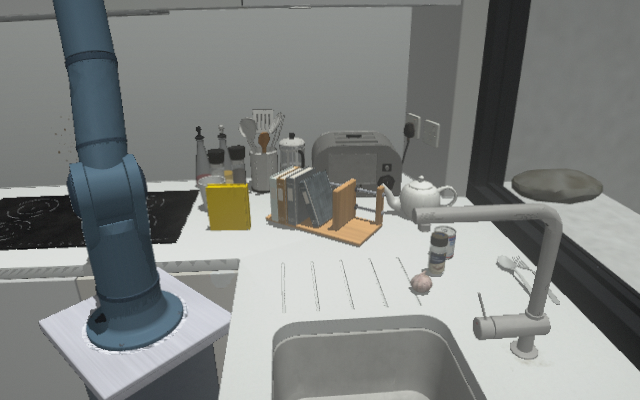

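View pics/top0.png

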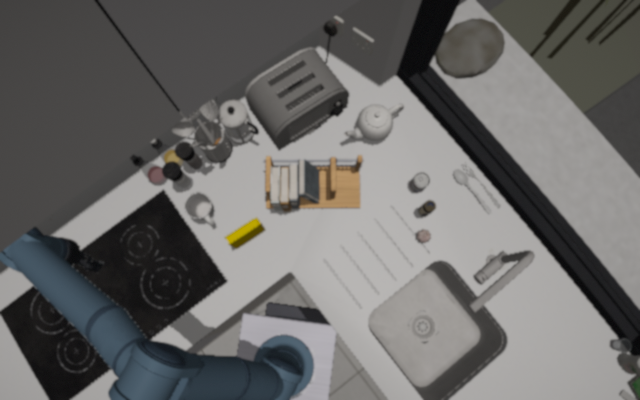

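Rack around (334,184) in the top view, nearly world-aligned. Three upright books stand at its left end, with the blue slumped book and then the sliding end to their right. The yellow look-alike at (245,232) stands apart in front. Next I fit the rack frame and the book fronts.

Run:
```python
from h import *
W=np.load("top0.npy");S=np.load("scene0.npy")
P=np.vstack([W.reshape(-1,3),S.reshape(-1,3)]);P=P[~np.isnan(P[:,0])]
box=lambda Q,*b:Q[(Q[:,0]>b[0])&(Q[:,0]<b[1])&(Q[:,1]>b[2])&(Q[:,1]<b[3])]
T=W.reshape(-1,3);T=T[~np.isnan(T[:,0])]
# board front edge & right edge
for nm,C in(("top",W),("scene",S)):
    Q=C.reshape(-1,3);Q=Q[~np.isnan(Q[:,0])]
    R=box(Q,.5,.72,-.22,.18); B=R[(R[:,2]>.011)&(R[:,2]<.023)]
    print(nm,"board rect",cv2.minAreaRect(B[:,:2].astype(np.float32)),np.round(np.percentile(B,[1,99],axis=0),3).tolist())
    E=box(Q,.52,.72,-.12,-.05);E=E[(E[:,2]>.132)&(E[:,2]<.15)]
    print("slide top",len(E),cv2.minAreaRect(E[:,:2].astype(np.float32)),np.median(E,0).round(3))
    E=box(Q,.52,.72,.11,.18);E=E[(E[:,2]>.13)&(E[:,2]<.148)]
    if len(E):print("fixed top",len(E),cv2.minAreaRect(E[:,:2].astype(np.float32)))
    for y in np.arange(-.05,.14,.008):
        F=box(Q,.47,.68,y,y+.008)
        a=F[(F[:,2]>.05)&(F[:,2]<.13)];t=F[F[:,2]>.145]
        print(round(y,3),"front",np.round(np.percentile(a[:,0],[5,25,50]),3) if len(a)>4 else None,"top",len(t),np.round([*np.percentile(t[:,0],[3,97]),np.median(t[:,2])],3) if len(t)>4 else None)
```

```text
top board rect ((0.6091834306716919, -0.020823463797569275), (0.37378862500190735, 0.21280375123023987), 89.76725769042969) [[0.513, -0.186, 0.011], [0.692, 0.135, 0.023]]
slide top 195 ((0.6267871856689453, -0.08436010777950287), (0.11467760801315308, 0.01656741462647915), 6.94935941696167) [ 0.625 -0.084  0.141]
fixed top 198 ((0.599673867225647, 0.12616948783397675), (0.1196688562631607, 0.0176356490701437), 7.187975883483887)
-0.05 front [0.674 0.674 0.675] top 0 None
-0.042 front [0.553 0.561 0.585] top 0 None
-0.034 front [0.547 0.562 0.588] top 0 None
-0.026 front [0.545 0.568 0.603] top 0 None
-0.018 front [0.544 0.566 0.601] top 0 None
-0.01 front [0.542 0.587 0.615] top 3 None
-0.002 front [0.541 0.626 0.647] top 42 [0.542 0.614 0.153]
0.006 front None top 82 [0.542 0.653 0.15 ]
0.014 front [0.518 0.519 0.528] top 84 [0.521 0.655 0.15 ]
0.022 front [0.515 0.517 0.517] top 93 [0.518 0.65  0.162]
0.03 front [0.515 0.516 0.516] top 99 [0.516 0.643 0.164]
0.038 front [0.507 0.515 0.516] top 95 [0.514 0.629 0.164]
0.046 front [0.504 0.505 0.506] top 97 [0.508 0.63  0.163]
0.054 
[... 1547 characters left out ...]
516 0.518 0.519] top 76 [0.517 0.649 0.158]
0.038 front [0.507 0.511 0.518] top 50 [0.509 0.628 0.162]
0.046 front [0.506 0.508 0.512] top 60 [0.507 0.63  0.162]
0.054 front [0.504 0.506 0.507] top 30 [0.504 0.629 0.161]
0.062 front [0.503 0.505 0.506] top 28 [0.506 0.592 0.157]
0.07 front [0.505 0.506 0.507] top 44 [0.507 0.613 0.158]
0.078 front [0.505 0.507 0.509] top 37 [0.506 0.614 0.157]
0.086 front [0.503 0.506 0.507] top 17 [0.507 0.62  0.153]
0.094 front [0.504 0.505 0.506] top 28 [0.506 0.584 0.152]
0.102 front None top 35 [0.516 0.613 0.153]
0.11 front None top 24 [0.573 0.62  0.154]
0.118 front None top 1 None
0.126 front None top 0 None
0.134 front None top 7 [0.677 0.679 0.636]
```

```bash
python3 -c "
import cv2
a=cv2.imread('pics/top0.png')[140:225,250:380];cv2.imwrite('pics/c.png',cv2.resize(a,None,fx=6,fy=6,interpolation=cv2.INTER_CUBIC))"
```

```text
(no output)
```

View pics/c.png

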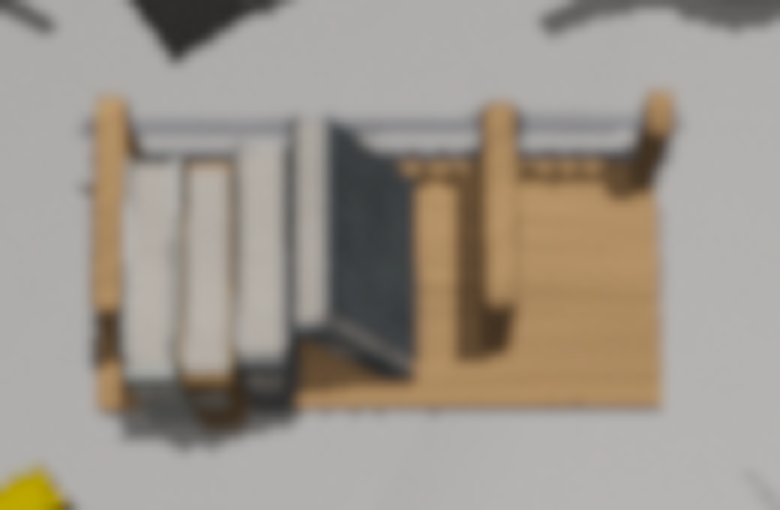

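The rack is yawed about 7.1°, origin near (0.603, -0.019), q about 0.026. In rack axes the book fronts are at x: short -85 mm (y 120), middle -88 mm (y 90), tall -80 mm (y 58). The slumped book is already at the rods. I move to just in front of the short book, turning so that tool y lies along rack x.

{"api": "move_arm", "payload": {
  "commands": [
    [0,[-0.034,-0.036,0],0.12],
    [0,[-0.068,-0.072,0],0.24],
    [0,[-0.102,-0.108,0],0.36],
    [0,[-0.136,-0.144,0],0.48],
    [0,[-0.17,-0.178,0],0.6]
  ],
  "force": 40
}}

```text
t: 1.8
tcp_pos: [0.3441, 0.3634, 0.4049]
eef_rot: [[-0.529, 0.849, 0.0], [0.849, 0.529, 0.001], [0.0, 0.0, -1.0]]
wrist_force: [1.4, 0.2, 0.4]
grip_width: 0.0125
gripper_force: 0.0
```

```bash
cat > w.py <<'E'
from h import *
import sys
YAW=np.radians(7.1);O=np.array([.6026,-.0186]);A=np.array([[np.cos(YAW),np.sin(YAW)],[-np.sin(YAW),np.cos(YAW)]])
def rk(p): return A@(np.asarray(p)[:2]-O)
def rel(tx,ty,tz):
    s=env.observe();R=np.array(s["eef_rot"]);p=np.array(s["tcp_pos"])
    g=np.array([*(O+A.T@[tx,ty]),tz]);d=R.T@(g-p)
    an=np.arctan2(R[1,1],R[0,1])
    print("t",s["t"],"rack",rk(p).round(4),"z",p[2].round(4),"shift",d.round(4),"spin",round(an-YAW,3),"F",np.round(s["wrist_force"],2),"tip",env.nose_length,s["grip_width"])
if __name__=="__main__": rel(*map(float,sys.argv[1:4]))
E
python3 w.py -.14 .12 .403
```

```text
t 1.8 rack [-0.2093  0.4111] z 0.4049 shift [-0.2933 -0.0592  0.0017] spin 0.433 F [1.38 0.22 0.41] tip 0.1734 0.012506653968692515
```

{"api": "move_arm", "payload": {
  "commands": [
    [0,[-0.048,-0.01,0],0.12],
    [0,[-0.096,-0.02,0],0.24],
    [0,[-0.144,-0.03,0],0.36],
    [0,[-0.192,-0.04,0],0.433],
    [0,[-0.24,-0.05,0],0.433]
  ]
}}

```text
t: 2.3
tcp_pos: [0.4295, 0.1338, 0.4051]
eef_rot: [[-0.128, 0.992, 0.001], [0.992, 0.128, 0.001], [0.001, 0.001, -1.0]]
wrist_force: [1.1, 0.3, -0.3]
grip_width: -0.0005
gripper_force: 0.0
```

```bash
python3 w.py -.14 .12 .28
```

```text
t 2.3 rack [-0.1529  0.1726] z 0.4051 shift [-0.0528  0.0126  0.1251] spin 0.004 F [ 1.06  0.31 -0.27] tip 0.1734 -0.0004543573525140807
```

{"api": "move_arm", "payload": {
  "commands": [
    [0,[-0.03,0.006,0],0],
    [0,[-0.053,0.012,0.0],0],
    [0,[-0.053,0.012,0.045],0],
    [0,[-0.053,0.012,0.09],0],
    [0,[-0.053,0.012,0.125],0]
  ]
}}

```text
t: 2.8
tcp_pos: [0.4475, 0.0844, 0.2782]
eef_rot: [[-0.128, 0.992, -0.0], [0.992, 0.128, 0.0], [0.0, -0.0, -1.0]]
wrist_force: [-0.0, -0.1, 0.4]
grip_width: -0.0
gripper_force: 0.0
```

```bash
python3 w.py -.1 .12 .28
python3 - <<'E'
from w import *
s=env.observe();c=cams.camera("wrist");cv2.imwrite("pics/w1.png",c["image"][:,:,::-1])
W=cloud(c,s).reshape(-1,3);W=W[~np.isnan(W[:,0])];r=np.c_[(W[:,:2]-O)@A.T,W[:,2]]
for y in np.arange(.0,.16,.005):
    t=r[(r[:,1]>y)&(r[:,1]<y+.005)&(r[:,2]>.12)&(r[:,2]<.172)&(r[:,0]>-.1)&(r[:,0]<.1)]
    if len(t)>4: print(round(y,3),len(t),np.percentile(t[:,0],[2,98]).round(3),np.median(t[:,2]).round(3))
E
```

```text
t 2.8 rack [-0.1412  0.1214] z 0.2782 shift [-0.0015  0.0412 -0.0018] spin 0.004 F [-0.04 -0.14  0.43] tip 0.1734 -1.7513338461953295e-05
0.08 118 [-0.031 -0.003] 0.159
0.085 589 [-0.036 -0.005] 0.159
0.09 634 [-0.04  -0.008] 0.159
0.095 295 [-0.043 -0.009] 0.159
0.1 1952 [-0.078 -0.012] 0.16
0.105 1966 [-0.08  -0.012] 0.156
0.11 1734 [-0.081 -0.012] 0.154
0.115 2041 [-0.081 -0.013] 0.154
0.12 2129 [-0.081 -0.016] 0.154
0.125 1756 [-0.081 -0.018] 0.154
0.13 8053 [-0.081 -0.011] 0.145
0.135 554 [-0.041 -0.008] 0.142
0.14 1208 [-0.041 -0.011] 0.142
0.145 1223 [-0.041 -0.012] 0.142
0.15 2530 [-0.041  0.002] 0.134
```

View pics/w1.png

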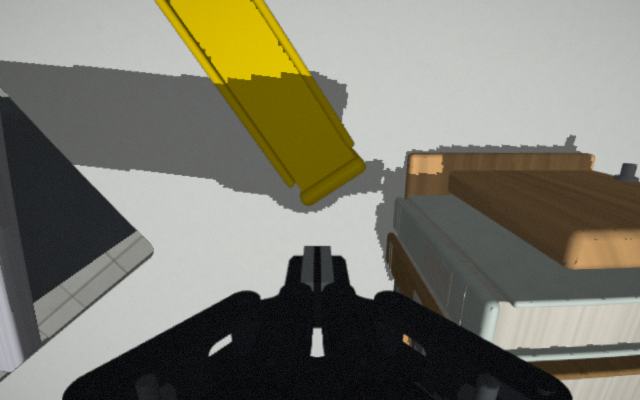

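The picture shows the closed fingertips at (318,270), the short book and fixed end at right, and the knuckles spreading sideways. I measure the finger outline against height from the depth map, to choose the push height.

Run:
```python
from w import *
s=env.observe();c=cams.camera("wrist");R=np.array(s["eef_rot"]);p=np.array(s["tcp_pos"])
W=cloud(c,s).reshape(-1,3);W=W[~np.isnan(W[:,0])];t=(W-p)@R
t=t[(abs(t[:,0])<.06)&(abs(t[:,1])<.09)&(t[:,2]<.18)]
for z in np.arange(.06,.18,.006):
    q=t[(t[:,2]>z)&(t[:,2]<z+.006)]
    if len(q)>3: print(round(z,3),len(q),"x",np.percentile(q[:,0],[1,99]).round(3),"y",np.percentile(q[:,1],[1,99]).round(3))
```

```text
0.072 612 x [0.019 0.021] y [-0.019  0.018]
0.078 3188 x [0.011 0.021] y [-0.06  0.06]
0.084 7644 x [0.005 0.018] y [-0.06  0.06]
0.09 6237 x [-0.002  0.018] y [-0.056  0.056]
0.096 6036 x [-0.007  0.018] y [-0.051  0.051]
0.102 3837 x [-0.008  0.018] y [-0.047  0.047]
0.108 2699 x [-0.008  0.016] y [-0.043  0.08 ]
0.114 8358 x [-0.014  0.013] y [-0.037  0.09 ]
0.12 3241 x [-0.008  0.014] y [-0.033  0.088]
0.126 3613 x [-0.009  0.06 ] y [-0.024  0.088]
0.132 2929 x [-0.011  0.06 ] y [-0.009  0.088]
0.138 1182 x [-0.013  0.013] y [-0.013  0.089]
0.144 1238 x [-0.02   0.013] y [-0.013  0.089]
0.15 1125 x [-0.021  0.012] y [-0.013  0.089]
0.156 1081 x [-0.021  0.013] y [-0.013  0.089]
0.162 897 x [-0.023  0.013] y [-0.012  0.089]
0.168 674 x [-0.027  0.013] y [-0.002  0.089]
0.174 596 x [-0.03   0.013] y [0.061 0.089]
```

Fingers are narrow (±13 mm) only in the last 41 mm, so I push with TCP z about 0.288, which keeps the knuckles above the book top. Short book first.

{"api": "move_arm", "payload": {
  "commands": [
    [0,[-0.001,0.02,-0.01],0],
    [0,[-0.001,0.042,-0.01],0],
    [0,[-0.001,0.05,-0.01],0],
    [0,[-0.001,0.056,-0.01],0],
    [0,[-0.001,0.062,-0.01],0]
  ]
}}

```text
t: 3.4
tcp_pos: [0.5099, 0.0919, 0.2922]
eef_rot: [[-0.129, 0.992, -0.001], [0.992, 0.129, 0.002], [0.002, -0.0, -1.0]]
wrist_force: [-5.4, 0.3, 10.9]
grip_width: 0.0001
gripper_force: 6.0
```

```bash
cat > look.py <<'E'
from w import *
def tops(n="top"):
    c=cams.camera(n);r=cloud(c).reshape(-1,3);r=r[~np.isnan(r[:,0])];r=np.c_[(r[:,:2]-O)@A.T,r[:,2]]
    for y in np.arange(-.06,.135,.01):
        m=(r[:,1]>y)&(r[:,1]<y+.01)&(abs(r[:,0])<.12)
        t=r[m&(r[:,2]>.144)&(r[:,2]<.175)];f=r[m&(r[:,2]>.04)&(r[:,2]<.11)&(r[:,0]<-.03)]
        if len(t)>4: print(round(y,3),len(t),"top x",np.percentile(t[:,0],[3,97]).round(3),"z",np.median(t[:,2]).round(3),"front",len(f),np.median(f[:,0]).round(3) if len(f)>3 else "")
    return c
if __name__=="__main__":
    rel(-.1,.09,.292)
    c=tops(sys.argv[1] if len(sys.argv)>1 else "top")
E
python3 look.py
```

```text
t 3.4 rack [-0.0783  0.1211] z 0.2922 shift [-0.031  -0.0218  0.0002] spin 0.005 F [-5.36  0.27 10.91] tip 0.1734 8.749248738161279e-05
0.02 106 top x [-0.056  0.055] z 0.151 front 2 
0.03 101 top x [-0.056  0.055] z 0.149 front 0 
0.04 97 top x [-0.077  0.053] z 0.151 front 20 -0.068
0.05 121 top x [-0.079  0.035] z 0.164 front 13 -0.079
0.06 122 top x [-0.079  0.034] z 0.164 front 13 -0.079
0.07 115 top x [-0.084  0.034] z 0.164 front 14 -0.086
0.08 116 top x [-0.086  0.026] z 0.158 front 12 -0.088
0.09 59 top x [-0.088  0.028] z 0.158 front 13 -0.088
0.1 13 top x [-0.112  0.051] z 0.155 front 1
```

Fz of 11 N: the knuckle is riding on the book top. I raise it and go on.

{"api": "move_arm", "payload": {
  "commands": [
    [0,[0,-0.004,-0.014],0],
    [0,[0,0.001,-0.014],0],
    [0,[0,0.005,-0.014],0],
    [0,[0,0.009,-0.014],0],
    [0,[0,0.009,-0.014],0]
  ]
}}

```text
t: 3.95
tcp_pos: [0.5189, 0.0931, 0.3033]
eef_rot: [[-0.129, 0.992, 0.0], [0.992, 0.129, -0.0], [-0.0, 0.0, -1.0]]
wrist_force: [-1.3, 0.7, -0.3]
grip_width: -0.0002
gripper_force: 0.0
```

```bash
python3 w.py -.1 .09 .3
```

```text
t 3.95 rack [-0.0693  0.1212] z 0.3033 shift [-0.0311 -0.0309  0.0033] spin 0.005 F [-1.26  0.74 -0.3 ] tip 0.1734 -0.00019700585510746968
```

{"api": "move_arm", "payload": {
  "commands": [
    [0,[0,0.002,0.0],0],
    [0,[0,0.004,0.0],0],
    [0,[0,0.005,0.0],0]
  ]
}}

```text
t: 4.25
tcp_pos: [0.5223, 0.0933, 0.303]
eef_rot: [[-0.129, 0.992, -0.005], [0.992, 0.129, -0.001], [-0.0, -0.005, -1.0]]
wrist_force: [-5.9, -0.4, 3.4]
grip_width: 0.0002
gripper_force: 3.2
```

```bash
python3 look.py scene
```

```text
t 4.25 rack [-0.0658  0.121 ] z 0.303 shift [-0.0308 -0.0343  0.0112] spin 0.005 F [-5.9  -0.39  3.42] tip 0.1734 0.00016926645482152574
0.02 101 top x [-0.055  0.061] z 0.15 front 14 -0.054
0.03 7 top x [-0.06  -0.054] z 0.149 front 0 
0.04 187 top x [-0.077  0.041] z 0.155 front 218 -0.056
0.05 47 top x [-0.079  0.038] z 0.162 front 64 -0.075
0.06 64 top x [-0.079  0.035] z 0.162 front 59 -0.076
0.07 70 top x [-0.085  0.032] z 0.162 front 95 -0.079
0.08 22 top x [-0.088 -0.037] z 0.157 front 58 -0.085
0.09 58 top x [-0.087  0.022] z 0.157 front 56 -0.085
0.1 67 top x [-0.082  0.059] z 0.159 front 10 -0.084
0.11 52 top x [-0.084  0.04 ] z 0.157 front 0 
0.12 56 top x [-0.083  0.056] z 0.153 front 15 -0.054
0.13 28 top x [-0.028  0.06 ] z 0.154 front 10 -0.053
```

Short is home (front about -55 mm, 6 N against the rods). Middle next.

{"api": "move_arm", "payload": {
  "commands": [
    [0,[0,-0.025,0],0],
    [0,[0,-0.052,0],0],
    [0,[-0.031,-0.052,-0.001],0],
    [0,[-0.031,-0.036,-0.001],0],
    [0,[-0.031,-0.03,-0.001],0]
  ]
}}

```text
t: 4.8
tcp_pos: [0.4987, 0.0584, 0.3051]
eef_rot: [[-0.127, 0.992, 0.002], [0.992, 0.127, 0.0], [0.0, 0.002, -1.0]]
wrist_force: [-1.2, -0.7, 0.2]
grip_width: -0.0002
gripper_force: 0.8
```

{"api": "move_arm", "payload": {
  "commands": [
    [0,[0,0.007,0],0],
    [0,[0,0.014,0],0],
    [0,[0,0.02,0.0],0],
    [0,[0,0.024,0],0],
    [0,[0,0.026,0],0]
  ]
}}

```text
t: 5.3
tcp_pos: [0.5238, 0.0627, 0.3045]
eef_rot: [[-0.129, 0.992, -0.0], [0.992, 0.129, -0.0], [-0.0, -0.0, -1.0]]
wrist_force: [-1.6, -0.9, -0.6]
grip_width: -0.0004
gripper_force: 0.8
```

```bash
python3 look.py scene
```

```text
t 5.3 rack [-0.0682  0.0904] z 0.3045 shift [-0.0002 -0.0318  0.0125] spin 0.006 F [-1.59 -0.89 -0.64] tip 0.1734 -0.00042777321138858264
0.02 107 top x [-0.056  0.06 ] z 0.15 front 15 -0.054
0.03 7 top x [-0.058 -0.052] z 0.149 front 0 
0.04 186 top x [-0.074  0.042] z 0.155 front 217 -0.057
0.05 54 top x [-0.08   0.026] z 0.162 front 58 -0.076
0.06 60 top x [-0.08   0.035] z 0.162 front 56 -0.076
0.07 73 top x [-0.078  0.057] z 0.164 front 14 -0.075
0.08 51 top x [-0.085  0.056] z 0.16 front 6 -0.057
0.09 58 top x [-0.084  0.052] z 0.157 front 61 -0.055
0.1 33 top x [-0.02  0.06] z 0.159 front 47 -0.054
0.12 23 top x [-0.055  0.06 ] z 0.152 front 54 -0.054
0.13 9 top x [-0.053  0.059] z 0.153 front 10 -0.051
```

{"api": "move_arm", "payload": {
  "commands": [
    [0,[0,0.003,0],0],
    [0,[0,0.005,0],0],
    [0,[0,0.005,0],0]
  ]
}}

```text
t: 5.65
tcp_pos: [0.5267, 0.0627, 0.3041]
eef_rot: [[-0.129, 0.992, -0.007], [0.992, 0.129, -0.0], [0.001, -0.007, -1.0]]
wrist_force: [-6.0, -1.2, 4.7]
grip_width: 0.0002
gripper_force: 3.5
```

{"api": "move_arm", "payload": {
  "commands": [
    [0,[0,-0.02,0],0],
    [0,[0,-0.042,-0.006],0],
    [0,[-0.032,-0.042,-0.006],0],
    [0,[-0.032,-0.03,-0.006],0],
    [0,[-0.032,-0.022,-0.006],0]
  ]
}}

```text
t: 6.15
tcp_pos: [0.5117, 0.0279, 0.3113]
eef_rot: [[-0.127, 0.992, 0.002], [0.992, 0.127, 0.001], [0.0, 0.002, -1.0]]
wrist_force: [-1.6, 0.6, -0.4]
grip_width: -0.0003
gripper_force: 0.8
```

{"api": "move_arm", "payload": {
  "commands": [
    [0,[0,0.006,0],0],
    [0,[0,0.012,0],0],
    [0,[0,0.017,0.0],0],
    [0,[0,0.02,0],0],
    [0,[0,0.022,0],0]
  ]
}}

```text
t: 6.65
tcp_pos: [0.5311, 0.0311, 0.31]
eef_rot: [[-0.129, 0.992, -0.007], [0.992, 0.129, -0.001], [0.0, -0.007, -1.0]]
wrist_force: [-8.1, -0.9, 5.0]
grip_width: -0.0003
gripper_force: 4.5
```

```bash
python3 look.py scene
```

```text
t 6.65 rack [-0.0648  0.0582] z 0.31 shift [ 0.032  -0.0349  0.0182] spin 0.005 F [-8.09 -0.86  5.04] tip 0.1734 -0.00026204914864784716
0.02 95 top x [-0.056  0.062] z 0.149 front 15 -0.055
0.03 12 top x [-0.058  0.046] z 0.15 front 2 
0.04 169 top x [-0.075  0.057] z 0.154 front 54 -0.042
0.05 108 top x [-0.082  0.065] z 0.157 front 99 -0.051
0.06 55 top x [-0.081  0.058] z 0.162 front 55 -0.053
0.07 34 top x [-0.013  0.064] z 0.163 front 60 -0.053
0.08 8 top x [-0.058 -0.052] z 0.154 front 51 -0.053
0.09 20 top x [-0.056  0.058] z 0.157 front 61 -0.054
0.1 19 top x [-0.055  0.065] z 0.153 front 55 -0.053
0.11 14 top x [-0.055 -0.039] z 0.152 front 52 -0.054
0.12 19 top x [-0.058 -0.032] z 0.152 front 52 -0.054
0.13 6 top x [-0.051 -0.025] z 0.155 front 10 -0.053
```

All three upright fronts are level at about -53 mm, against the rods. Next the sliding end: retreat, rise, cross to its outer side, go down between the panel and the post.

{"api": "move_arm", "payload": {
  "commands": [
    [0,[0,-0.03,0],0],
    [0,[0,-0.03,-0.045],0],
    [0,[0,-0.03,-0.075],0],
    [0,[-0.048,-0.02,-0.075],0],
    [0,[-0.095,-0.01,-0.075],0]
  ]
}}

```text
t: 7.2
tcp_pos: [0.5363, -0.0628, 0.3876]
eef_rot: [[-0.135, 0.991, 0.006], [0.991, 0.135, 0.002], [0.001, 0.006, -1.0]]
wrist_force: [0.9, -0.3, 0.4]
grip_width: -0.0001
gripper_force: 0.0
```

{"api": "move_arm", "payload": {
  "commands": [
    [0,[-0.045,0.02,0],0],
    [0,[-0.08,0.055,0],0],
    [0,[-0.08,0.09,0],0],
    [0,[-0.08,0.09,0.0],0]
  ]
}}

```text
t: 7.6
tcp_pos: [0.6387, -0.1309, 0.3852]
eef_rot: [[-0.131, 0.991, 0.004], [0.991, 0.131, -0.002], [-0.002, 0.004, -1.0]]
wrist_force: [0.3, 1.7, -0.4]
grip_width: 0.0001
gripper_force: 0.0
```

Run:
```python
from look import *
rel(.015,-.112,.282)
s=env.observe();c=cams.camera("wrist")
W=cloud(c,s).reshape(-1,3);W=W[~np.isnan(W[:,0])];r=np.c_[(W[:,:2]-O)@A.T,W[:,2]]
t=r[(r[:,2]>.134)&(r[:,2]<.147)&(abs(r[:,0])<.1)&(r[:,1]>-.13)&(r[:,1]<0)]
print(len(t),np.percentile(t,[2,50,98],axis=0).round(3))
c=tops("scene");cv2.imwrite("pics/s2.png",cv2.resize(c["image"][150:260,240:420,::-1],None,fx=4,fy=4))
```

```text
t 7.6 rack [ 0.0219 -0.1159] z 0.3852 shift [ 0.0041 -0.0073  0.1031] spin 0.007 F [ 0.31  1.66 -0.42] tip 0.1734 5.18724742860436e-05
4230 [[-0.034 -0.074  0.137]
 [ 0.02  -0.065  0.141]
 [ 0.075 -0.057  0.143]]
0.02 94 top x [-0.055  0.061] z 0.149 front 18 -0.055
0.03 13 top x [-0.056  0.026] z 0.151 front 0 
0.04 130 top x [-0.053  0.058] z 0.154 front 69 -0.042
0.05 88 top x [-0.054  0.066] z 0.158 front 87 -0.052
0.06 56 top x [-0.055  0.058] z 0.162 front 55 -0.053
0.07 72 top x [-0.055  0.055] z 0.163 front 59 -0.053
0.08 17 top x [-0.056 -0.043] z 0.153 front 57 -0.054
0.09 46 top x [-0.055  0.056] z 0.157 front 63 -0.054
0.1 56 top x [-0.053  0.062] z 0.158 front 52 -0.053
0.11 16 top x [-0.058 -0.007] z 0.152 front 56 -0.054
0.12 49 top x [-0.056  0.057] z 0.152 front 51 -0.055
0.13 35 top x [-0.052  0.058] z 0.154 front 10 -0.052
```

View pics/s2.png

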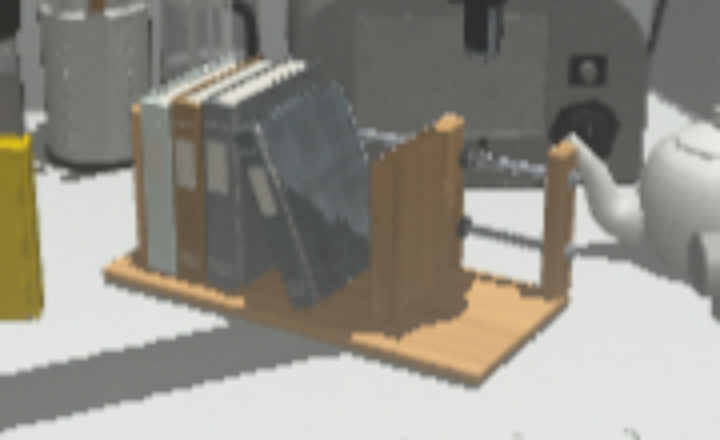

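The crop shows the three spines level and the slumped book leaning. The sliding end at (420,225) has free space outside it. I go down and push.

{"api": "move_arm", "payload": {
  "commands": [
    [0,[0.003,-0.004,0.04],0],
    [0,[0.003,-0.004,0.08],0],
    [0,[0.003,-0.004,0.104],0],
    [0,[0.012,-0.004,0.104],0],
    [0,[0.022,-0.004,0.104],0]
  ]
}}

```text
t: 8.2
tcp_pos: [0.627, -0.1102, 0.2822]
eef_rot: [[-0.128, 0.992, -0.0], [0.992, 0.128, 0.0], [0.0, -0.0, -1.0]]
wrist_force: [0.3, -0.1, 0.2]
grip_width: 0.0
gripper_force: 0.0
```

{"api": "move_arm", "payload": {
  "commands": [
    [0,[0.008,0,0],0],
    [0,[0.016,0,0],0],
    [0,[0.024,0,0],0],
    [0,[0.032,0,0],0],
    [0,[0.04,0,0],0]
  ]
}}

```text
t: 8.7
tcp_pos: [0.6229, -0.0711, 0.2828]
eef_rot: [[-0.128, 0.992, 0.002], [0.992, 0.128, -0.001], [-0.001, 0.002, -1.0]]
wrist_force: [1.0, -2.8, 2.0]
grip_width: -0.0001
gripper_force: 1.5
```

```bash
python3 w.py .015 -.002 .282
```

```text
t 8.7 rack [ 0.0136 -0.0546] z 0.2828 shift [0.0526 0.0016 0.0008] spin 0.005 F [ 0.97 -2.79  2.01] tip 0.1734 -0.00011426951434742468
```

{"api": "move_arm", "payload": {
  "commands": [
    [0,[0.007,0,0],0],
    [0,[0.014,0,0],0],
    [0,[0.021,0,0],0],
    [0,[0.028,0,0],0],
    [0,[0.035,0,0],0]
  ]
}}

```text
t: 9.2
tcp_pos: [0.6178, -0.0359, 0.2816]
eef_rot: [[-0.128, 0.992, -0.0], [0.992, 0.128, -0.0], [-0.0, -0.0, -1.0]]
wrist_force: [1.0, -3.7, 2.5]
grip_width: -0.0001
gripper_force: 1.9
```

{"api": "move_arm", "payload": {
  "commands": [
    [0,[0.004,0,0],0],
    [0,[0.008,0,0],0],
    [0,[0.011,0,0],0],
    [0,[0.014,0,0],0]
  ]
}}

```text
t: 9.6
tcp_pos: [0.6159, -0.0223, 0.2814]
eef_rot: [[-0.128, 0.992, -0.001], [0.992, 0.128, -0.0], [-0.0, -0.001, -1.0]]
wrist_force: [0.9, -4.2, 0.8]
grip_width: 0.0003
gripper_force: 1.8
```

Run:
```python
from look import *
rel(.015,-.002,.282)
c=tops("scene");cv2.imwrite("pics/s3.png",cv2.resize(c["image"][150:260,240:420,::-1],None,fx=4,fy=4))
```

```text
t 9.6 rack [ 0.0127 -0.0053] z 0.2814 shift [ 0.0033  0.0023 -0.0006] spin 0.005 F [ 0.85 -4.23  0.8 ] tip 0.1734 0.0002964881571484865
-0.03 11 top x [-0.004  0.033] z 0.172 front 0 
-0.02 103 top x [-0.03   0.049] z 0.162 front 0 
-0.01 18 top x [-0.035  0.005] z 0.161 front 0 
0.0 13 top x [-0.033  0.019] z 0.16 front 65 -0.037
0.02 56 top x [-0.059 -0.   ] z 0.151 front 125 -0.047
0.03 30 top x [-0.059  0.007] z 0.152 front 59 -0.056
0.04 79 top x [-0.054  0.015] z 0.156 front 39 -0.054
0.05 50 top x [-0.055  0.014] z 0.16 front 75 -0.053
0.06 48 top x [-0.055  0.049] z 0.162 front 58 -0.054
0.07 73 top x [-0.054  0.057] z 0.163 front 54 -0.053
0.08 19 top x [-0.056 -0.035] z 0.154 front 58 -0.053
0.09 44 top x [-0.056  0.06 ] z 0.157 front 55 -0.053
0.1 61 top x [-0.056  0.062] z 0.158 front 59 -0.053
0.11 10 top x [-0.056  0.007] z 0.152 front 52 -0.054
0.12 61 top x [-0.056  0.053] z 0.152 front 54 -0.054
0.13 24 top x [-0.042  0.061] z 0.154 front 11 -0.052
```

View pics/s3.png

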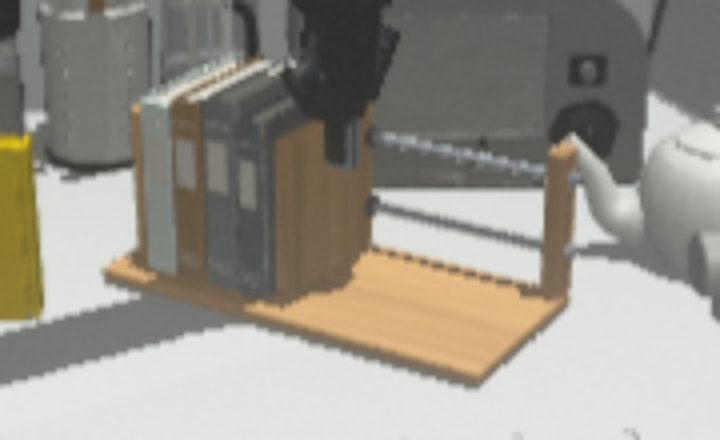

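The book now stands upright and the row is nearly closed. I push on gently until the force rises.

{"api": "move_arm", "payload": {
  "commands": [
    [0,[0.003,0,0],0],
    [0,[0.005,0,0],0],
    [0,[0.006,0,0],0],
    [0,[0.006,0,0],0]
  ]
}}

```text
t: 10.05
tcp_pos: [0.6152, -0.0177, 0.2814]
eef_rot: [[-0.128, 0.992, 0.0], [0.992, 0.128, -0.002], [-0.002, -0.0, -1.0]]
wrist_force: [0.8, -4.8, -1.5]
grip_width: -0.0001
gripper_force: 2.8
```

```bash
python3 w.py .015 -.002 .282
```

```text
t 10.05 rack [ 0.0126 -0.0007] z 0.2814 shift [-0.0013  0.0024 -0.0006] spin 0.004 F [ 0.85 -4.79 -1.52] tip 0.1734 -0.0001447889874156607
```

{"api": "move_arm", "payload": {
  "commands": [
    [0,[0.003,0,0],0],
    [0,[0.005,0,0],0],
    [0,[0.006,0,0],0],
    [0,[0.006,0,0],0]
  ]
}}

```text
t: 10.45
tcp_pos: [0.6146, -0.0148, 0.2815]
eef_rot: [[-0.125, 0.992, 0.002], [0.992, 0.125, -0.007], [-0.007, 0.001, -1.0]]
wrist_force: [3.2, -9.5, -2.0]
grip_width: -0.0001
gripper_force: 5.1
```

```bash
python3 w.py .015 -.002 .282
```

```text
t 10.45 rack [0.0123 0.0023] z 0.2815 shift [-0.0043  0.0026 -0.0005] spin 0.002 F [ 3.22 -9.52 -2.  ] tip 0.1734 -8.650912518563014e-05
```

{"api": "move_arm", "payload": {
  "commands": [
    [0,[0.002,0,0],0],
    [0,[0.004,0,0],0],
    [0,[0.004,0,0],0],
    [0,[0.004,0,0],0]
  ]
}}

```text
t: 10.85
tcp_pos: [0.6143, -0.014, 0.2816]
eef_rot: [[-0.123, 0.992, 0.004], [0.992, 0.123, -0.011], [-0.012, 0.003, -1.0]]
wrist_force: [5.5, -14.2, -4.5]
grip_width: 0.0
gripper_force: 7.4
```

{"api": "move_arm", "payload": {
  "commands": [
    [0,[-0.01,0,0],0],
    [0,[-0.03,0,0],0],
    [0,[-0.07,0,0],0],
    [0,[-0.07,0,-0.05],0],
    [0,[-0.1,-0.04,-0.09],0]
  ]
}}

```text
t: 11.35
tcp_pos: [0.5985, -0.0974, 0.3637]
eef_rot: [[-0.137, 0.991, 0.002], [0.991, 0.137, 0.004], [0.004, 0.002, -1.0]]
wrist_force: [0.4, 0.8, 1.8]
grip_width: -0.0
gripper_force: 0.0
```

Run:
```python
from look import *
rel(.015,-.002,.282)
for n in("scene","top"):
    c=tops(n);r=cloud(c).reshape(-1,3);r=r[~np.isnan(r[:,0])];r=np.c_[(r[:,:2]-O)@A.T,r[:,2]]
    t=r[(r[:,2]>.134)&(r[:,2]<.1445)&(r[:,0]>-.035)&(r[:,0]<.05)&(r[:,1]>-.1)&(r[:,1]<.06)]
    print(n,"slide",len(t),np.percentile(t,[3,50,97],axis=0).round(4).tolist())
    f=r[(r[:,2]>.134)&(r[:,2]<.1445)&(r[:,0]>-.035)&(r[:,0]<.05)&(r[:,1]>.12)&(r[:,1]<.17)]
    print("fixed",len(f),np.percentile(f,[3,50,97],axis=0).round(4).tolist() if len(f) else 0)
    cv2.imwrite(f"pics/{n}4.png",cv2.resize(c["image"][140:260,240:420,::-1],None,fx=4,fy=4))
```

```text
t 11.35 rack [-0.0138 -0.0777] z 0.3637 shift [0.0749 0.0297 0.0821] spin 0.014 F [0.45 0.82 1.81] tip 0.1734 -2.749137369493223e-05
0.02 44 top x [-0.05   0.052] z 0.15 front 82 -0.041
0.03 77 top x [-0.057  0.063] z 0.151 front 111 -0.054
0.04 73 top x [-0.056  0.056] z 0.153 front 52 -0.055
0.05 109 top x [-0.054  0.061] z 0.16 front 51 -0.053
0.06 60 top x [-0.055  0.057] z 0.162 front 56 -0.053
0.07 77 top x [-0.054  0.056] z 0.163 front 51 -0.053
0.08 22 top x [-0.056  0.003] z 0.154 front 66 -0.053
0.09 33 top x [-0.058  0.048] z 0.157 front 56 -0.054
0.1 67 top x [-0.054  0.059] z 0.158 front 52 -0.053
0.11 14 top x [-0.057 -0.032] z 0.152 front 59 -0.054
0.12 37 top x [-0.055  0.056] z 0.152 front 55 -0.054
0.13 53 top x [-0.054  0.062] z 0.153 front 20 -0.053
scene slide 108 [[-0.0339, 0.0109, 0.1353], [0.0069, 0.0201, 0.1398], [0.0464, 0.0317, 0.1439]]
fixed 0 0
0.02 25 top x [-0.015  0.05 ] z 0.156 front 0 
0.03 84 top x [-0.025  0.057] z 0.154 front 0 
0.04 95 top x [-0.04   0.058] z 0.154 front 0 
0.05 115 top x [-0.055  0.059] z 0.164 front 0 
0.06 119 top x [-0.056  0.058] z 0.163 front 4 -0.056
0.07 117 top x [-0.056  0.059] z 0.164 front 9 -0.056
0.08 114 top x [-0.056  0.058] z 0.16 front 15 -0.057
0.09 116 top x [-0.056  0.056] z 0.159 front 13 -0.056
0.1 111 top x [-0.056  0.057] z 0.16 front 15 -0.057
0.11 108 top x [-0.055  0.055] z 0.154 front 14 -0.057
0.12 114 top x [-0.057  0.054] z 0.154 front 13 -0.057
0.13 68 top x [-0.045  0.063] z 0.155 front 4 -0.057
top slide 76 [[-0.0002, 0.0111, 0.1353], [0.0276, 0.0207, 0.1402], [0.0482, 0.0273, 0.1434]]
fixed 102 [[-0.0329, 0.1377, 0.1371], [0.0054, 0.1451, 0.141], [0.0472, 0.1527, 0.1442]]
```

View pics/scene4.png

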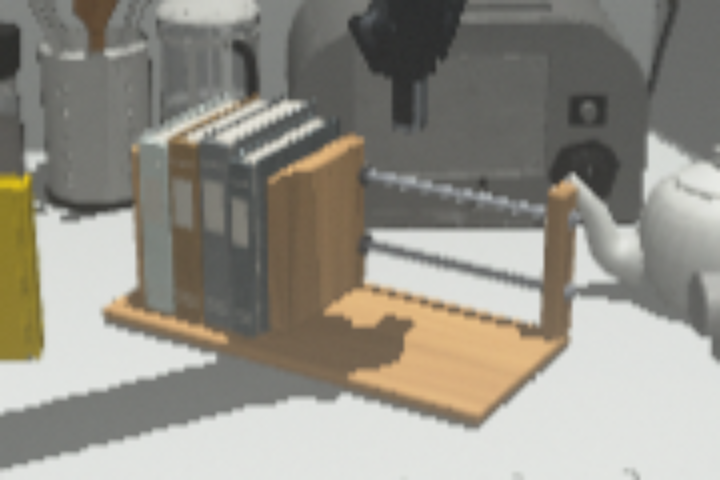

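The row is snug: the panels are 124.7 mm apart centre to centre, against 124 expected. All fronts are within about 2 mm of each other. Handing in.

```bash
python3 -c "
from workcell import workorder
print(workorder.sign_off())"
```

```text
the job is handed in; nothing more can be done
None
```

I pushed the three upright books back to the rods, closed the sliding end until all four books stood upright and snug (about 0.7 mm from the nominal spacing), and handed the job in; no verdict came back.

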